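Load the parts shaker and set its speed lever

TASK

Load the bench parts shaker: first pull its red-gripped speed lever all the way to idle (the robot's right, white stop) and, leaving it there, set the blue pail of hardware upright and flat in the shaker's square steel nest without dropping it, then swing the orange gate fully shut across the front of the nest. Finally move the speed lever so that it lines up with the yellow flag, and let go. Do not shift the flag, and leave the white pail and the other loose things on the bench where they are.

Things in the scene. Friction and masses are not known exactly. Their poses are not given: they have to be found in the camera images.
- speed_lever (a joint): Hinged speed lever on the right half of the shaker, swinging from side to side (across the robot's view) about a level axis along the shaker's own x axis. Value in rad: 0 upright, -0.75 = idle, hard over against the stop on the shaker's -y side (the robot's right, white ball), +0.75 = full speed, hard over to +y (black ball). Stays where left; about 3 N at the grip moves it.
- guard (a point): Middle of the front bar of a yellow grille over the lever, 335 mm above the table: three 14 mm bars along the shaker's y, 255 mm long, this one and others 55 and 110 mm beyond, on two posts behind. A vertical tool cannot get down to the lever: come from the robot's side, tool tilted 25 to 50 degrees, pointing forward and down, under this bar.
- lever_grip (a point): Middle of the lever's red grip: a horizontal cylinder 22 mm in diameter and 52 mm long that sticks out from the lever towards the robot along the shaker's -x axis (from 17 mm nearer the robot than this point to 35 mm beyond it; the steel lever arm, 12 mm thick, is 50 mm beyond). It travels on an arc of radius 110 mm about lever_pivot.
- lever_pivot (a point): Point on the lever's hinge axis, in the plane of lever_grip, 85 mm above the table. Its axes are those of the shaker: x ahead, away from the robot along the hinge axis, y to the left, z up. At lever value q the grip is at pivot + 110 mm * (0, sin q, cos q) in these axes.
- speed_flag (a joint): Angle of the yellow flag in rad, measured exactly as the lever's: the lever lines up with the flag when both values are equal. It differs from run to run. Only a mark to read.
- flag_tip (a point): Centre of the yellow flag (tab 16 mm wide, 30 mm high) on a thin dark arm that turns about the lever's hinge axis; 150 mm from that axis and 94 mm beyond the lever grip's plane, i.e. farther from the robot. Its z axis points away from the hinge axis.
- shaker: Parts shaker bolted to the bench: green deck 250 mm deep (x) by 440 mm wide (y), top 40 mm above the table. Origin on the table near its middle, x pointing away from the robot, y left. Nest at (0, +115), lever hinge at y = -110, gate hinge at (-85, +30) mm. Its place and yaw differ from run to run.
- nest (a point): Centre of the floor of the square steel nest on the deck, 46 mm above the table; 134 mm clear between the side walls, which stand 19 mm above this floor on the left, right and far sides; the front (robot side) is open until the gate is shut. Axes as the shaker.
- gate (a joint): Orange gate bar, 150 mm long, hinged about a vertical axis at the front right corner of the nest. Value in rad: 0 = fully shut, across the nest's front; it grows as the free end swings out towards the robot, to 1.1. It starts open and stays where it is left. Bar from 54 to 74 mm above the table.
- gate_peg (a point): Grip height of the upright peg near the gate's free end: 140 mm from the hinge axis, 127 mm above the table. Peg 16 mm in diameter, with a black cap 20 mm in diameter from 122 to 136 mm above the table. At gate value q it is at gate_hinge + 140 mm * (-sin q, +cos q, 0) in the shaker's axes.
- gate_hinge (a point): Point on the gate's vertical hinge axis, at the height of gate_peg.
- blue_pail: Blue round pail full of bolts (which are fixed in it), about 0.45 kg: 92 mm in diameter at the foot, 110 mm at the rim, 70 mm high, with a rigid arched handle. Origin at the centre of its underside, z up. It starts on the table to the left or right of the shaker; the white pail is on the other side.
- blue_pail_handle (a point): Middle of the blue pail's handle grip, 125 mm above its underside: a bar of the pail's colour, 14 mm in diameter, 60 mm long, along the pail's y axis. Nothing but the rim 55 mm below is near it.
- white_pail: White pail of the same form; a bystander. Origin at the centre of its underside.
- jar: Glass jar with steel lid, 64 mm in diameter, 90 mm high; bystander. Origin under its centre.
- spray_can: Orange spray can, 60 mm in diameter, 170 mm high; bystander. Origin under its centre.
- brush: Red-handled brush lying on the table; bystander.
- scraper: Wood-handled scraper lying on the table; bystander.
- wrench: Steel wrench lying on the table; bystander.
- die_ring: Dark steel grinder plate, a ring 70 mm in diameter and 12 mm high, lying on the table; bystander.

How it is judged:
On the way, in this order (a step that is already met when the one before it is completed fails the run):
1. the speed lever is at idle (value below -0.65 rad) (value of joint speed_lever below -0.65 rad), for 0.2 s.
2. with the lever still at idle, the blue pail stands in the nest, flat and upright, let go and at rest (horizontal distance between blue_pail and nest below 0.025 m and z of blue_pail in the frame of nest below 0.008 m and angle between blue_pail's own z axis and vertical below 0.1 rad and value of joint speed_lever below -0.65 rad and contact force between blue_pail and the fingers below 0.1 N and linear speed of blue_pail below 0.05 m/s), for 0.2 s.
3. with the lever still at idle and the pail in the nest, the gate is shut (below 0.08 rad) (horizontal distance between blue_pail and nest below 0.025 m and z of blue_pail in the frame of nest below 0.008 m and angle between blue_pail's own z axis and vertical below 0.1 rad and value of joint speed_lever below -0.65 rad and value of joint gate below 0.08 rad), for 0.2 s.
At the end, for the whole second after the job is handed in: The blue pail stands upright in the nest (centre within 25 mm of the nest's, underside within 8 mm of its floor, tilt under 0.1 rad), at rest; the gate is within 0.08 rad of shut; the speed lever is at rest within 0.1 rad of the yellow flag's angle (horizontal distance between blue_pail and nest below 0.025 m and z of blue_pail in the frame of nest below 0.008 m and angle between blue_pail's own z axis and vertical below 0.1 rad and value of joint gate below 0.08 rad and angle between the z axis of lever_grip and the z axis of flag_tip, either way round below 0.1 rad and linear speed of blue_pail below 0.05 m/s and velocity of joint speed_lever between -0.05 and 0.05 rad/s); the robot touches nothing.
It fails at once if the yellow flag is shifted by more than 10 mm (distance of flag_tip from where it was at the start of the episode above 0.01 m).
It fails at once if the blue pail is dropped: it moves faster than 0.7 m/s with no finger on it (linear speed of blue_pail above 0.7 m/s and contact force between blue_pail and the fingers below 0.1 N).
It fails at once if the white pail or another bystander is shifted by more than 40 mm (distance of any of white_pail, jar, spray_can, brush, scraper, wrench, die_ring from where it was at the start of the episode above 0.04 m).
It also fails if it takes over 72 s, if anything falls off the work surface, if the arm or the gripper's body presses on something with over 40 N, if the wrist force passes 120 N, or if a joint passes its speed limit or range.

ROBOT

A 6-joint arm with a two-finger parallel gripper is mounted at the origin on the work surface. World frame = base frame: x ahead of the robot, y to its left, z up, the work surface at z = 0. Lengths are in m, angles in rad, forces in N, time in s.
With the tool pointing down it reaches from about 0.25 to 0.775 m from the base axis. Payload 4 kg.
Tool frame: the origin (TCP) lies at the centre of the arm's flange, where the gripper is bolted on; the fingertips stand 199 mm ahead of it and the grasp point (between the pads) lies 180 mm ahead of it; z points along the fingers, y is the line along which they close (so a half turn about z gives the same grasp; the last joint's range is limited). The gripper opens to 94 mm and grips with 3 to 60 N. Pads are 16 mm wide; open, the fingers measure 119 mm over their backs; the gripper's body (75 mm by 177 mm) begins 78 mm behind the grasp point.
Start: joints at [1.12, 0.087, 1.371, -0, 1.684, -0.103], TCP at [0.187, 0.517, 0.405] pointing down, gripper open.
Joint ranges: [-3.1, 3.1], [-0.76, 2.03], [0.27, 2.55], [-1.08, 4.22], [0.17, 2.65], [-2.57, 2.57]. Speed limits (rad/s): [2.79, 2.79, 3.14, 3.14, 3.14, 3.14].

INTERFACE

Orientations are given as [roll, pitch, yaw] about the fixed x, y, z axes, in that order (R = Rz(yaw) Ry(pitch) Rx(roll)).
In Python, from bench import robot, eyes, models gives the robot as it stands.
- The arm moves only by the tool step_arm, never from a script. Its argument "commands" is a list that holds one entry, the list of rows, each a list of 7 numbers: the shift along the tool's x, y, z in mm, then the turn, a rotation vector about the tool's x, y, z in rad, then the finger opening in mm, from 0 to 94. In form: [[[tx, ty, tz, wx, wy, wz, gripper], ...]]. A call has 1 to 20 rows; each row shifts and turns the commanded pose from where the row before left it, along the tool's axes as they then stand; what a row does not reach is not made up. A row lasts 1/8 s, in which the tool goes at most 62.5 mm and 10.7 degrees, less where a joint would pass 70% of its speed; a pose out of reach is approached as far as the arm can. A call is refused whole if a number of a shift passes 62.5 or a number of a turn 0.188, either way. A call with a gripper value outside its range is refused whole. The fingers move at their own pace and stop on an object; the grip force is fixed at half the most. Time passes only in rows, so rows that do not move let the fingers close. It gives the time, the measured TCP pose, the force, the opening and the grip force at its end, in the units of the state.
- robot.get_obs(): the state, without advancing time (a new reading comes with each control period).
- eyes.snapshot(name): name is "scene" or "top" or "wrist"; returns a dict with "color" (400x640x3 uint8, red, green, blue), "camera_matrix" (3x3 intrinsics, pixels), "D" ([k1, k2, p1, p2, k3] as OpenCV has them; the pictures are not rectified), "eye" and "rotation" of the camera in the world; the wrist camera has in their place "tool_from_camera" (4x4, takes a point from camera to tool coordinates, whose origin is the TCP and whose axes are the flange's). Camera axes: x right, y up, looking along -z (the intrinsics and any distortion apply to the point x, -y, -z); pixel columns grow to the right and rows downward; lengths in m; the calibration is good to about 2 mm. A picture is of the moment at which its call begins: read the wrist's pose just before it. There is no depth.
- robot.close_job(): hands the job in; it is judged then, once.
Trained networks look in a picture, given as the dict that the camera call returned (one of the last four; its "shot" number tells which), for a name from the list of things; names that differ only in an ending like _2 or _b are one class to them, and where a whole thing is asked for, a point or a joint stands for the part that bears it (a point fixed in the world has none). Each returns a list of dicts, best first, with "confidence" (0 to 1); they miss things now and then, are a little off and sometimes report something else, mostly with a low value. They report only what shows in the picture. A call takes as long as a camera call.
- models.masks_of(picture, query): "mask" (400x640 bool, what is visible of it) and "xy" ([column, row] in pixels, amid what is visible of it).
- models.tip_of(picture, query): "xy" ([column, row] in pixels: a listed point, or the origin of a listed thing).
The state is a dict: "time": time; "joint_positions": joint angles; "qvel": joint speeds; "joint_torque": joint torques, N m; "tool_pos": TCP position; "ee_rot": TCP orientation; "wrist_force": force on the tool from outside, world axes, zero at the start; "wrist_torque": the same for the moment, N m; "width": finger opening in m; "finger_force": force on a finger pad.
Only numpy, scipy, OpenCV 4.12 (cv2) and the standard library are available. Lean on these libraries where they do the work, as an engineer would, in place of code of your own. Each camera call takes 0.05 s, during which the arm holds its last target. There are 200 camera calls.

## Working session

There is one attempt and no reset: what is moved stays moved. The work goes in short steps, Python scripts to look and compute and a tool call to move; the robot and the scene stay as the last step left them, time stands still between calls to the robot, and variables do not carry over. Pictures are saved under pics/ and viewed, at most 10 in all, crops included, and the job is handed in when it is done.

Besides the shell and the picture viewer there is one more tool, called after "Call:" as a command line: name --argument value ..., lists and objects as JSON in quotes. step_arm: Moves the arm, as the interface text tells. Its arguments: {"type":"object","properties":{"commands":{"type":"array"}},"required":["commands"]}

```bash
ls; mkdir -p pics; cat > h.py <<'E'
import numpy as np, cv2
from bench import robot, eyes, models
from scipy.spatial.transform import Rotation as R
def cam(p):
    if "eye" in p: return np.array(p["eye"]),np.array(p["rotation"])
    o=p["obs"]; Rt=R.from_euler("xyz",o["ee_rot"]).as_matrix(); T=np.array(p["tool_from_camera"])
    return np.array(o["tool_pos"])+Rt@T[:3,3], Rt@T[:3,:3]
def snap(n):
    o=robot.get_obs(); p=eyes.snapshot(n); p["obs"]=o; return p
def ray(p,xy):
    e,M=cam(p); u=cv2.undistortPoints(np.array([[xy]],float),np.array(p["camera_matrix"]),np.array(p["D"]))[0,0]
    return e, M@np.array([u[0],-u[1],-1.])
def atz(p,xy,z):
    e,d=ray(p,xy); return e+d*(z-e[2])/d[2]
def tri(obs):
    A=0;b=0
    for p,xy in obs:
        e,d=ray(p,xy); d=d/np.linalg.norm(d); P=np.eye(3)-np.outer(d,d); A=A+P;b=b+P@e
    x=np.linalg.solve(A,b)
    res=[np.linalg.norm(np.cross(x-ray(p,xy)[0],ray(p,xy)[1]/np.linalg.norm(ray(p,xy)[1]))) for p,xy in obs]
    return x,max(res)
def proj(p,X):
    e,M=cam(p); c=M.T@(np.array(X)-e); c=c*[1,-1,-1]
    return cv2.projectPoints(c[None],np.zeros(3),np.zeros(3),np.array(p["camera_matrix"]),np.array(p["D"]))[0][0,0]
E
cat > a.py <<'E'
from h import *
P={n:snap(n) for n in ("scene","top")}
for n,p in P.items():
    cv2.imwrite(f"pics/{n}0.png",p["color"][:,:,::-1]); print(n,np.round(p["eye"],3))
np.set_printoptions(precision=3,suppress=True)
for q in "guard lever_grip lever_pivot flag_tip shaker nest gate_peg gate_hinge blue_pail blue_pail_handle white_pail jar spray_can brush scraper wrench die_ring".split():
    r={n:models.tip_of(p,q)[:1] for n,p in P.items()}
    s=[(P[n],v[0]["xy"]) for n,v in r.items() if v]
    print(q,{n:(np.round(v[0]["xy"]),round(v[0]["confidence"],2)) for n,v in r.items() if v}, *(tri(s) if len(s)==2 else ()))
print(robot.get_obs()["ee_rot"],robot.get_obs()["time"])
E
python3 a.py
```

```text
pics
scene [ 1.171 -0.075  1.093]
top [ 0.258 -0.     1.437]Traceback (most recent call last):
  File "a.py", line 9, in <module>
    print(q,{n:(np.round(v[0]["xy"]),round(v[0]["confidence"],2)) for n,v in r.items() if v}, *(tri(s) if len(s)==2 else ()))
                                                                                                ~~~^^^
  File "h.py", line 20, in tri
    res=[np.linalg.norm(np.cross(x-ray(p,xy)[0],ray(p,xy)[1]/np.linalg.norm(ray(p,xy)[1]))) for p,xy in obs]
                        ~~~~~~~~^^^^^^^^^^^^^^^^^^^^^^^^^^^^^^^^^^^^^^^^^^^^^^^^^^^^^^^^^^
    raise ValueError("At least one array has zero dimension")
ValueError: At least one array has zero dimension
```

```bash
sed -i 's/^    res=.*/    res=[np.linalg.norm((np.eye(3)-np.outer(d,d)\/(d@d))@(x-e)) for e,d in (ray(p,xy) for p,xy in obs)]/' h.py; python3 a.py; python3 -c "
import cv2,numpy as np
cv2.imwrite('pics/both.png',cv2.resize(np.vstack([cv2.imread('pics/scene0.png')[:, :],cv2.imread('pics/top0.png')]),(480,600)))"
```

```text
scene [ 1.171 -0.075  1.093]
top [ 0.258 -0.     1.437]Traceback (most recent call last):
  File "a.py", line 9, in <module>
    print(q,{n:(np.round(v[0]["xy"]),round(v[0]["confidence"],2)) for n,v in r.items() if v}, *(tri(s) if len(s)==2 else ()))
                                                                                                ~~~^^^
  File "h.py", line 20, in tri
    res=[np.linalg.norm((np.eye(3)-np.outer(d,d)/(d@d))@(x-e)) for e,d in (ray(p,xy) for p,xy in obs)]
                                                  ~^~
TypeError: unsupported operand type(s) for @: 'numpy.float64' and 'numpy.float64'
```

View pics/scene0.png

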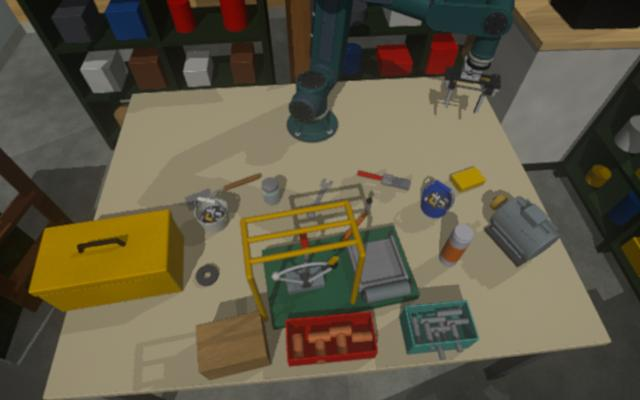

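View pics/top0.png

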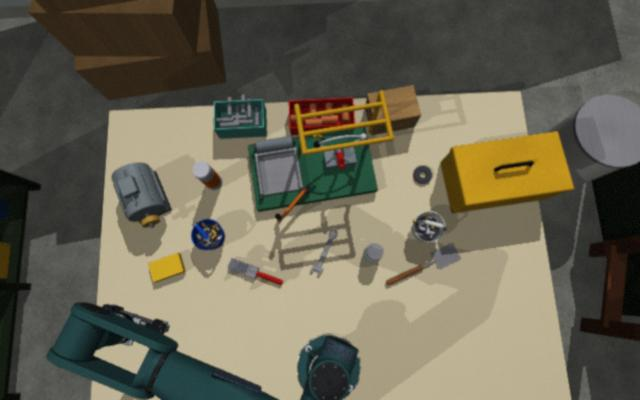

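```bash
sed -i 's/np.array(p\["eye"\]),np.array(p\["rotation"\])/np.array(p["eye"]),R.from_euler("xyz",p["rotation"]).as_matrix()/' h.py; sed -i 's/^P=/np.set_printoptions(precision=3,suppress=True)\nP=/' a.py; echo 'print(P["scene"]["rotation"])' >>a.py; python3 a.py
```

```text
scene [ 1.171 -0.075  1.093]
top [ 0.258 -0.     1.437]
guard {'scene': (array([294., 209.]), 0.84), 'top': (array([346., 142.]), 0.55)} [ 0.665 -0.086  0.349] 0.0037761662477765437
lever_grip {'scene': (array([304., 240.]), 0.57), 'top': (array([256., 274.]), 0.7)} [ 0.376  0.099 -0.207] 0.17708028470105924
lever_pivot {'scene': (array([304., 257.]), 0.55), 'top': (array([348., 171.]), 0.97)} [ 0.66  -0.089  0.086] 0.013455495068365065
flag_tip {'scene': (array([333., 261.]), 0.38), 'top': (array([315., 137.]), 0.6)} [0.741 0.002 0.21 ] 0.002702875917507003
shaker {'scene': (array([337., 274.]), 0.81), 'top': (array([308., 171.]), 0.75)} [0.69  0.031 0.006] 0.007639638184270969
nest {'scene': (array([375., 261.]), 0.92)}
gate_peg {'scene': (array([366., 204.]), 0.7), 'top': (array([275., 216.]), 0.47)} [0.504 0.143 0.111] 0.008899265349728732
gate_hinge {'scene': (array([344., 234.]), 0.74), 'top': (array([303., 184.]), 0.74)} [0.612 0.051 0.116] 0.0022018042205814306
blue_pail {'scene': (array([430., 207.]), 0.56), 'top': (array([209., 238.]), 0.89)} [ 0.457  0.396 -0.008] 0.009577
[... 378 characters left out ...]
.003562091888294077
spray_can {'scene': (array([447., 258.]), 0.65), 'top': (array([210., 187.]), 0.81)} [ 0.653  0.405 -0.027] 0.004931437093322716
brush {'scene': (array([383., 177.]), 0.61), 'top': (array([256., 274.]), 0.69)} [0.32  0.237 0.011] 0.001263402652170562
scraper {'scene': (array([226., 192.]), 0.76), 'top': (array([420., 265.]), 0.64)} [ 0.325 -0.344 -0.005] 0.0005777881207909289
wrench {'scene': (array([320., 200.]), 0.68), 'top': (array([328., 252.]), 0.69)} [ 0.39  -0.012 -0.009] 0.008577334859091078
die_ring {'scene': (array([206., 276.]), 0.6), 'top': (array([422., 168.]), 0.73)} [ 0.67  -0.378  0.031] 0.00036600066719921835
[3.141 0.    2.794] 2.2
[ 0.613 -0.008  1.476]
```

```bash
python3 - <<'E'
from h import *
np.set_printoptions(precision=3,suppress=True)
a=cv2.imread('pics/scene0.png')[170:330,230:430]; b=cv2.imread('pics/top0.png')[85:235,230:400]
a=cv2.resize(a,(400,320),interpolation=3);b=cv2.resize(b,(400,353),interpolation=3)
a=cv2.resize(a,None,fx=1,fy=1);c=np.zeros((353,800,3),np.uint8);c[:320,:400]=a;c[:,400:]=b
cv2.imwrite('pics/z.png',c)
P={n:snap(n) for n in ("scene","top")}
p=P["top"]
img=cv2.cvtColor(p["color"],cv2.COLOR_RGB2HSV)
m=((img[...,0]>60)&(img[...,0]<95)&(img[...,1]>120)); m[:,:240]=0;m[:,390:]=0;m[:125]=0;m[220:]=0
ys,xs=np.nonzero(m); pts=np.array([atz(p,(x,y),.04)[:2] for x,y in zip(xs,ys)],np.float32)
r=cv2.minAreaRect(pts); print(r,cv2.boxPoints(r))
# near edge: line fit in columns 
E
```

```text
((0.7302582263946533, 0.04172214865684509), (0.3284319341182709, 0.4572416841983795), 6.5968523025512695) [[ 0.541  0.25 ]
 [ 0.593 -0.204]
 [ 0.92  -0.167]
 [ 0.867  0.288]]
```

View pics/z.png

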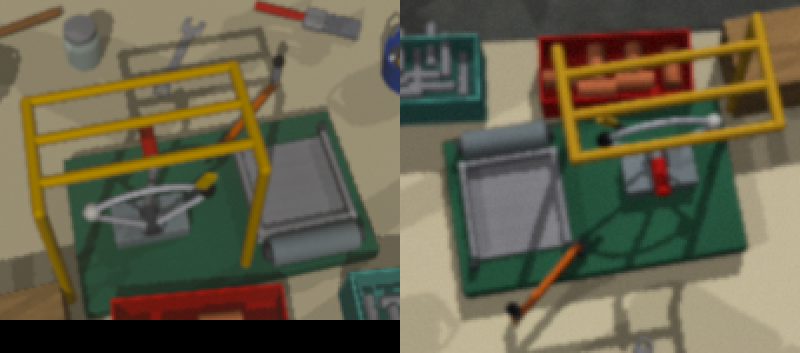

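```bash
cat > b.py <<'E'
from h import *
np.set_printoptions(precision=4,suppress=True)
P={n:snap(n) for n in ("scene","top")}
t=P["top"];s=P["scene"]
for A,B,z in (((258.5,210.8),(376.6,190.4),.04),((303.1,153.4),(392.8,138.1),.335)):
    a,b=atz(t,A,z),atz(t,B,z); d=a-b; print(a,b,np.linalg.norm(d),"yaw",np.arctan2(-d[0],d[1]))
print("grip",tri([(t,(340.5,158)),(s,(304,238))]))
print("hinge",atz(t,(303,184),.127),"flag",tri([(t,(316.5,136.5)),(s,(333,261))]))
print("nest", [atz(s,models.tip_of(s,"nest")[0]["xy"],.046)], "guard z", atz(t,(346,142),.335),atz(s,(294,209),.335))
E
python3 b.py
```

```text
[0.5406 0.219  0.04  ] [ 0.5938 -0.2047  0.04  ] 0.4270374029156297 yaw 0.1250145806813229
[0.643  0.0415 0.335 ] [ 0.6764 -0.2205  0.335 ] 0.264168883574507 yaw 0.12692375744746404
grip (array([ 0.6659, -0.072 ,  0.2081]), np.float64(0.0008140918897992528))
hinge [0.6075 0.054  0.127 ] flag (array([ 0.7421, -0.0001,  0.2096]), np.float64(0.0006874087759575299))
nest [array([0.6849, 0.1445, 0.046 ])] guard z [ 0.6714 -0.0841  0.335 ] [ 0.6553 -0.0906  0.335 ]
```

```bash
cat > plan.py <<'E'
from h import *
from scipy.linalg import logm,expm
np.set_printoptions(precision=4,suppress=True)
YAW=.126
def tool(th=0.,yaw=YAW,turn=0.):
    # th tilt forward from vertical; tool y along shaker y (turned by turn about the vertical)
    return (R.from_euler("z",yaw+np.pi+turn)*R.from_euler("x",np.pi)*R.from_euler("y",-th)).as_matrix()
def T(Rm,p): M=np.eye(4);M[:3,:3]=Rm;M[:3,3]=p;return M
def now():
    o=robot.get_obs();return T(R.from_euler("xyz",o["ee_rot"]).as_matrix(),o["tool_pos"])
def grasp(Rm,g,back=0.): return T(Rm,np.array(g)-(.18+back)*Rm[:,2])
def rows(T0,T1,n,w=""):
    E=expm(np.real(logm(np.linalg.inv(T0)@T1))/n)
    print(w,n,"x",np.round(E[:3,3]*1000,1),np.round(R.from_matrix(E[:3,:3]).as_rotvec(),3)); return T1
PIV=np.array([.660,-.087,.085]);EX=np.array([np.cos(YAW),np.sin(YAW),0]);EY=np.array([-np.sin(YAW),np.cos(YAW),0])
def grip(q,P=PIV): return P+.11*(np.sin(q)*EY+np.cos(q)*np.array([0,0,1]))
E
python3 - <<'E'
from plan import *
Rm=tool(.785); print(Rm,now()); rows(now(),grasp(Rm,grip(.12),.1),20)
E
```

```text
[[-0.7018 -0.1257  0.7012]
 [-0.0889  0.9921  0.0888]
 [-0.7068  0.     -0.7074]] [[-0.9401  0.3408  0.      0.1874]
 [ 0.3408  0.9401  0.      0.5171]
 [-0.      0.     -1.      0.4047]
 [ 0.      0.      0.      1.    ]]
 20 x [-16.9 -29.1   6.3] [-0.009 -0.038 -0.022]
```

```bash
python3 - <<'E'
from plan import *
Rm=tool(.785); a=rows(now(),T(tool(.2),[.33,.12,.42]),12); rows(a,grasp(Rm,grip(.12),.1),8)
E
```

```text
12 x [-16.3 -31.5  -0. ] [-0.004 -0.016 -0.039]
 8 x [-10.2 -29.2   8.9] [ 0.    -0.073  0.   ]
```

Call:
step_arm --commands '[[[-16.3,-31.5,0,-0.004,-0.016,-0.039,60],[-16.3,-31.5,0,-0.004,-0.016,-0.039,60],[-16.3,-31.5,0,-0.004,-0.016,-0.039,60],[-16.3,-31.5,0,-0.004,-0.016,-0.039,60],[-16.3,-31.5,0,-0.004,-0.016,-0.039,60],[-16.3,-31.5,0,-0.004,-0.016,-0.039,60],[-16.3,-31.5,0,-0.004,-0.016,-0.039,60],[-16.3,-31.5,0,-0.004,-0.016,-0.039,60],[-16.3,-31.5,0,-0.004,-0.016,-0.039,60],[-16.3,-31.5,0,-0.004,-0.016,-0.039,60],[-16.3,-31.5,0,-0.004,-0.016,-0.039,60],[-16.3,-31.5,0,-0.004,-0.016,-0.039,60],[-10.2,-29.2,8.9,0,-0.073,0,60],[-10.2,-29.2,8.9,0,-0.073,0,60],[-10.2,-29.2,8.9,0,-0.073,0,60],[-10.2,-29.2,8.9,0,-0.073,0,60],[-10.2,-29.2,8.9,0,-0.073,0,60],[-10.2,-29.2,8.9,0,-0.073,0,60],[-10.2,-29.2,8.9,0,-0.073,0,60],[-10.2,-29.2,8.9,0,-0.073,0,60]]]'

```text
time: 4.95
tool_pos: [0.4599, -0.1002, 0.3905]
ee_rot: [3.139, 0.782, -3.022]
wrist_force: [-0.0, 0.6, -0.9]
width: 0.0598
finger_force: 0.0
```

```bash
cat > c.py <<'E'
from plan import *
import sys
p=snap("wrist");print(now()[:3,3],now()[:3,2],robot.get_obs()["time"])
im=p["color"][:,:,::-1].copy()
for q in sys.argv[2:]:
    r=models.tip_of(p,q)
    for v in r[:1]: print(q,v["xy"],v["confidence"])
cv2.imwrite(sys.argv[1],im)
g=[proj(p,grip(x)) for x in(-.75,.12,.537)];print("expect",g)
import pickle;pickle.dump(p,open("wp.pkl","wb"))
E
python3 c.py pics/w1.png lever_grip flag_tip lever_pivot guard gate_peg nest
```

```text
[ 0.461  -0.1027  0.3899] [ 0.7014  0.0827 -0.708 ] 5.0
lever_grip [318.4, 205.2] 0.72
flag_tip [367.9, 258.6] 0.68
lever_pivot [306.8, 121.9] 0.76
gate_peg [381.3, 107.3] 0.66
nest [470.4, 129.0] 0.61
expect [array([230.2068, 181.6562]), array([316.0064, 205.5928]), array([358.8817, 192.5609])]
```

View pics/w1.png

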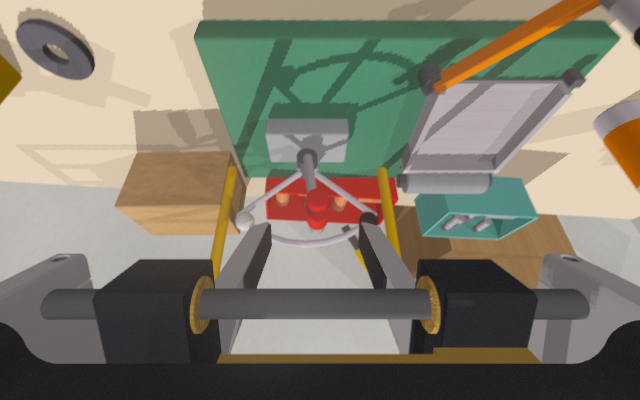

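Call:
step_arm --commands '[[[0,1,25,0,0,0,60],[0,0,25,0,0,0,60],[0,0,25,0,0,0,60],[0,0,25,0,0,0,45],[0,0,0,0,0,0,30],[0,0,0,0,0,0,30],[0,0,0,0,0,0,30],[0,-12,0,0,0,0,30],[0,-12,0,0,0,0,30],[1.5,-10.7,1.5,0,0,0,30],[1.6,-10.7,1.6,0,0,0,30],[3,-10,3,0,0,0,30],[3,-10,3,0,0,0,30],[3.2,-7,3.2,0,0,0,30],[3.2,-7,3.2,0,0,0,30],[5,-8.4,5,0,0,0,30],[2.8,-3.9,2.8,0,0,0,30],[0,0,0,0,0,0,30],[0,0,0,0,0,0,30]]]'

```text
time: 7.68
tool_pos: [0.5401, -0.18, 0.2853]
ee_rot: [3.137, 0.779, -3.022]
wrist_force: [1.4, 3.6, -1.0]
width: 0.0302
finger_force: 1.7
```

```bash
python3 c.py pics/w2.png lever_grip flag_tip; python3 - <<'E'
from plan import *
M=now(); g=M[:3,3]+.18*M[:3,2]; print(g, grip(-.75))
s=snap("scene"); cv2.imwrite("pics/s2.png",np.hstack([cv2.resize(s["color"][170:330,230:430,::-1],(400,320)),cv2.resize(cv2.imread("pics/w2.png"),(400,320))]))
E
```

```text
[ 0.5402 -0.18    0.2854] [ 0.6968  0.0882 -0.7118] 7.725
lever_grip [320.4, 258.2] 0.73
flag_tip [504.9, 358.3] 0.82
expect [array([318.0131, 259.5954]), array([473.6658, 307.8985]), array([538.9217, 281.385 ])]
[ 0.6655 -0.1642  0.1572] [ 0.6694 -0.1614  0.1655]
```

View pics/s2.png

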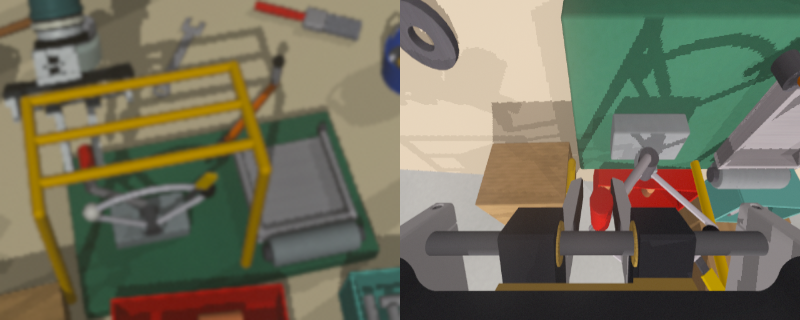

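```bash
cat > fl.py <<'E'
from plan import *
import pickle
from scipy.optimize import least_squares
p=pickle.load(open("wp.pkl","rb"))
t=snap("top");s=snap("scene")
ob=[(p,(504.9,358.3)),(t,(316.5,136.5)),(s,(333,261))]
for P0 in (PIV,):
    f=lambda q:P0+.094*EX+.15*(np.sin(q)*EY+np.array([0,0,np.cos(q)]))
    for o in ob: print(least_squares(lambda q:proj(o[0],f(q[0]))-np.array(o[1]),[.5]).x,proj(o[0],f(.54)))
print(tri(ob),f(.54))
M=now();b=M.copy();b[:3,3]-=.12*b[:3,2]
c=T(tool(0),[.40,.39,.45])
rows(b,c,16)
q=dict(p);q["obs"]=dict(tool_pos=c[:3,3],ee_rot=R.from_matrix(c[:3,:3]).as_euler("xyz"));print(proj(q,[.461,.395,.121]),p["tool_from_camera"])
E
python3 fl.py
```

```text
[0.5264] [503.1473 352.7431]
[0.542] [316.2422 135.6322]
[0.5215] [333.9037 260.7651]
(array([ 0.7422, -0.0001,  0.2156]), np.float64(0.002728311563048097)) [0.7436 0.0013 0.2137]
 16 x [-2.9 36.5 -4.2] [ 0.     0.049 -0.   ]
[312.0705 240.5093] [[-0.0012  0.9682  0.2502  0.0718]
 [ 1.      0.0015 -0.0012  0.    ]
 [-0.0015  0.2502 -0.9682  0.0188]
 [ 0.      0.      0.      1.    ]]
```

```bash
python3 - <<'E'
from plan import *
M=now();b=M.copy();b[:3,3]-=.12*b[:3,2]
rows(b,T(tool(0),[.45,.37,.45]),16)
E
```

```text
16 x [-5.7 34.8 -3. ] [ 0.     0.049 -0.   ]
```

Call:
step_arm --commands '[[[0,1,0,0,0,0,50],[0,0,0,0,0,0,50],[0,0,-30,0,0,0,60],[0,0,-30,0,0,0,60],[0,0,-30,0,0,0,60],[0,0,-30,0,0,0,60]]]'

```text
time: 8.72
tool_pos: [0.4557, -0.1905, 0.3731]
ee_rot: [-3.141, 0.782, -3.021]
wrist_force: [-0.6, -0.3, -0.4]
width: 0.0597
finger_force: 0.0
```

Call:
step_arm --commands '[[[-5.7,34.8,-3,0,0.049,0,60],[-5.7,34.8,-3,0,0.049,0,60],[-5.7,34.8,-3,0,0.049,0,60],[-5.7,34.8,-3,0,0.049,0,60],[-5.7,34.8,-3,0,0.049,0,60],[-5.7,34.8,-3,0,0.049,0,60],[-5.7,34.8,-3,0,0.049,0,60],[-5.7,34.8,-3,0,0.049,0,60],[-5.7,34.8,-3,0,0.049,0,60],[-5.7,34.8,-3,0,0.049,0,60],[-5.7,34.8,-3,0,0.049,0,60],[-5.7,34.8,-3,0,0.049,0,60],[-5.7,34.8,-3,0,0.049,0,60],[-5.7,34.8,-3,0,0.049,0,60],[-5.7,34.8,-3,0,0.049,0,60],[-5.7,34.8,-3,0,0.049,0,60],[0,0,0,0,0,0,60]]]'

```text
time: 10.85
tool_pos: [0.4515, 0.3718, 0.451]
ee_rot: [3.139, -0.003, -3.018]
wrist_force: [0.2, -0.6, -0.4]
width: 0.06
finger_force: 0.0
```

```bash
python3 c.py pics/w3.png blue_pail_handle blue_pail nest; python3 - <<'E'
from plan import *
import pickle
p=pickle.load(open("wp.pkl","rb"));r=models.tip_of
s=snap("scene");print(models.tip_of(s,"lever_grip")[:1],proj(s,grip(-.75)))
E
```

```text
[0.4514 0.3706 0.4511] [-0.0027  0.0016 -1.    ] 10.9
blue_pail_handle [335.2, 205.9] 0.82
blue_pail [328.7, 181.0] 0.82
expect [array([-191.0678,  334.6209]), array([-151.4747,  354.433 ]), array([-87.1275, 342.8899])]
[{'xy': [272.5, 249.6], 'confidence': 0.44}] [272.2363 249.2277]
```

View pics/w3.png

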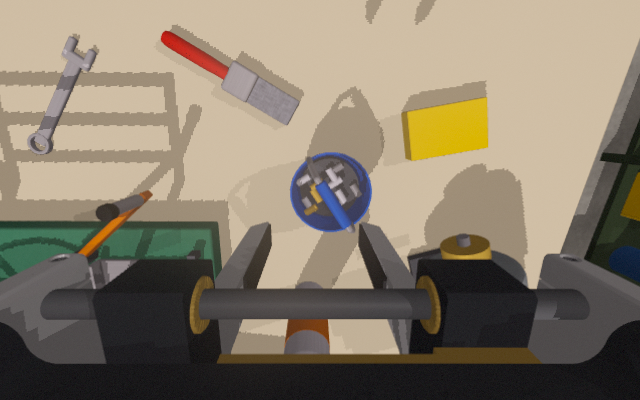

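```bash
cat > d.py <<'E'
from plan import *
import pickle
p=pickle.load(open("wp.pkl","rb"))
im=cv2.cvtColor(p["color"],cv2.COLOR_RGB2HSV)
c=p["color"].astype(int)
m=((c[...,2]>c[...,0]+60)&(c[...,2]>90)).astype(np.uint8); 
cx,cy=331,191
yy,xx=np.mgrid[:400,:640]; inn=(xx-cx)**2+(yy-cy)**2<31**2
m2=m*inn; ys,xs=np.nonzero(m2); print(len(xs))
W=np.array([atz(p,(x,y),.13)[:2] for x,y in zip(xs,ys)]); mu=W.mean(0); u,s,v=np.linalg.svd(W-mu); d=v[0]
print("bar centre",mu,"dir",d,"len",np.ptp((W-mu)@d),np.ptp((W-mu)@v[1]))
h=atz(p,(335.2,205.9),.125);print("net handle",h,"pail base",atz(p,(328.7,181),0), "hand ends",atz(p,(320,186),.13),atz(p,(350,225),.13))
E
python3 d.py
```

```text
478
bar centre [0.4579 0.3931] dir [0.7678 0.6407] len 0.049936878194485765 0.012927818357623484
net handle [0.4636 0.3986 0.125 ] pail base [0.4587 0.3972 0.    ] hand ends [0.4416 0.3781 0.13  ] [0.4827 0.4181 0.13  ]
```

```bash
python3 - <<'E'
from plan import *
print(robot.get_obs()["joint_positions"])
Rm=tool(0,.725)
a=rows(now(),grasp(Rm,[.4625,.397,.125],.06),6); rows(a,grasp(Rm,[.4625,.397,.124]),3)
E
```

```text
[ 0.5878  0.1575  1.2007  0.0033  1.7848 -1.1029]
 6 x [-3.5  3.7 14.4] [ 0.001 -0.    -0.101]
 3 x [ 0.  -0.  20.3] [-0.  0. -0.]
```

Call:
step_arm --commands '[[[-3.5,3.7,14.4,0.001,0,-0.101,60],[-3.5,3.7,14.4,0.001,0,-0.101,60],[-3.5,3.7,14.4,0.001,0,-0.101,60],[-3.5,3.7,14.4,0.001,0,-0.101,60],[-3.5,3.7,14.4,0.001,0,-0.101,60],[-3.5,3.7,14.4,0.001,0,-0.101,60],[0,0,20,0,0,0,60],[0,0,20,0,0,0,60],[0,0,20,0,0,0,60],[0,0,0,0,0,0,60]]]'

```text
time: 12.4
tool_pos: [0.4615, 0.3968, 0.3029]
ee_rot: [-3.14, -0.007, -2.415]
wrist_force: [-0.3, -0.7, -0.1]
width: 0.0602
finger_force: 0.0
```

Call:
step_arm --commands '[[[0,0,0,0,0,0,0],[0,0,0,0,0,0,0],[0,0,0,0,0,0,0],[0,0,0,0,0,0,0],[0,0,-10,0,0,0,0],[0,0,-20,0,0,0,0],[0,0,-20,0,0,0,0],[0,0,-20,0,0,0,0],[0,0,-20,0,0,0,0]]]'

```text
time: 13.52
tool_pos: [0.4618, 0.3981, 0.3941]
ee_rot: [-3.14, -0.007, -2.414]
wrist_force: [0.9, 0.1, -5.3]
width: 0.0132
finger_force: 29.9
```

```bash
python3 - <<'E'
from plan import *
o=robot.get_obs();print(o["width"],o["finger_force"],o["joint_positions"])
M=now();a=T(tool(0,-1.2),[.67,.15,.46]);rows(M,a,16)
s=snap("scene");cv2.imwrite("pics/s4.png",s["color"][:,:,::-1]);print(models.tip_of(s,"blue_pail_handle")[:1],proj(s,M[:3,3]+.18*M[:3,2]))
E
```

```text
0.013156442355582578 29.927622377872467 [ 0.619   0.225   1.2348 -0.0021  1.6882 -1.6801]
 16 x [-18.2 -15.2  -4.1] [-0.    -0.     0.121]
[{'xy': [450.6, 172.6], 'confidence': 0.58}] [450.7353 167.322 ]
```

Call:
step_arm --commands '[[[0,0,-6,0,0,0.16,0],[0,0,-6,0,0,0.16,0],[0,0,-6,0,0,0.16,0],[0,0,-6,0,0,0.16,0],[0,0,-6,0,0,0.16,0],[0,0,-6,0,0,0.16,0],[0,0,-6,0,0,0.16,0],[0,0,-6,0,0,0.16,0],[0,0,-6,0,0,0.16,0],[0,0,-6,0,0,0.16,0],[0,0,-6,0,0,0.16,0],[0,0,0,0,0,0.16,0]]]'

```text
time: 15.12
tool_pos: [0.4621, 0.3985, 0.4594]
ee_rot: [-3.137, 0.003, 1.944]
wrist_force: [-0.1, 0.2, -5.8]
width: 0.013
finger_force: 29.9
```

```bash
python3 - <<'E'
from plan import *
M=now();a=T(tool(0,-1.2),[.681,.143,.46]);rows(M,a,14)
E
```

```text
14 x [-22.7   7.9  -0. ] [-0.  0.  0.]
```

Call:
step_arm --commands '[[[-22.7,7.9,0,0,0,0,0],[-22.7,7.9,0,0,0,0,0],[-22.7,7.9,0,0,0,0,0],[-22.7,7.9,0,0,0,0,0],[-22.7,7.9,0,0,0,0,0],[-22.7,7.9,0,0,0,0,0],[-22.7,7.9,0,0,0,0,0],[-22.7,7.9,0,0,0,0,0],[-22.7,7.9,0,0,0,0,0],[-22.7,7.9,0,0,0,0,0],[-22.7,7.9,0,0,0,0,0],[-22.7,7.9,0,0,0,0,0],[-22.7,7.9,0,0,0,0,0],[-22.7,7.9,0,0,0,0,0],[0,0,0,0,0,0,0]]]'

```text
time: 17.0
tool_pos: [0.6837, 0.1418, 0.4604]
ee_rot: [-3.138, 0.004, 1.946]
wrist_force: [0.5, 0.1, -4.5]
width: 0.0127
finger_force: 30.0
```

```bash
python3 c.py pics/w5.png nest blue_pail gate_hinge; python3 - <<'E'
from plan import *
M=now()
s=snap("scene");t=snap("top")
for q in ("nest","blue_pail","gate_peg","lever_grip"): print(q,[(v["xy"],v["confidence"]) for p in (s,t) for v in models.tip_of(p,q)[:1]])
im=s["color"][:,:,::-1].copy()
c=np.array([.681,.143,.046])
for i in(-1,1):
  for j in(-1,1):
    cv2.circle(im,tuple(int(v) for v in proj(s,c+.067*(i*EX+j*EY)+[0,0,.019])),1,(0,0,255),-1)
w=cv2.imread("pics/w5.png")
cv2.imwrite("pics/s5.png",np.hstack([cv2.resize(im[150:310,280:480],(400,320),interpolation=3),cv2.resize(w,(400,320))]))
E
```

```text
[0.6829 0.1431 0.4607] [-0.003  -0.0033 -1.    ] 17.05
blue_pail [313.8, 195.2] 0.69
gate_hinge [111.6, 191.8] 0.27
expect [array([217.4972, 409.2315]), array([221.7666, 374.2299]), array([232.5937, 332.1849])]
nest [([375.2, 261.8], 0.75), ([278.2, 170.1], 0.96)]
blue_pail [([293.5, 211.6], 0.62), ([274.8, 165.3], 0.67)]
gate_peg [([367.9, 201.4], 0.63)]
lever_grip [([275.6, 250.0], 0.68)]
```

View pics/s5.png

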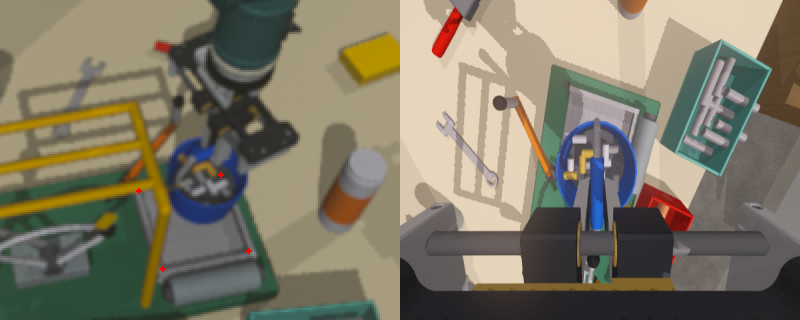

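Call:
step_arm --commands '[[[0,0,20,0,0,0,0],[0,0,20,0,0,0,0],[0,0,20,0,0,0,0],[0,0,20,0,0,0,0],[0,0,20,0,0,0,0],[0,0,4,0,0,0,0],[0,0,3,0,0,0,0],[0,0,3,0,0,0,0],[0,0,1,0,0,0,0],[0,0,0,0,0,0,0]]]'

```text
time: 18.95
tool_pos: [0.6815, 0.1435, 0.3577]
ee_rot: [3.138, 0.005, 1.949]
wrist_force: [-6.0, -2.2, 12.2]
width: 0.013
finger_force: 30.0
```

```bash
python3 c.py pics/w6.png nest blue_pail; python3 - <<'E'
from plan import *
o=robot.get_obs();print(o["tool_pos"],o["wrist_force"],o["wrist_torque"])
s=snap("scene");t=snap("top")
im=s["color"][:,:,::-1]
cv2.imwrite("pics/s6.png",np.hstack([cv2.resize(im[170:310,300:475],(400,320),interpolation=3),cv2.resize(cv2.imread("pics/w6.png"),(400,320))]))
E
```

```text
[0.6815 0.1435 0.3577] [ 0.0055 -0.0032 -1.    ] 19.0
nest [308.5, 195.5] 0.74
blue_pail [311.5, 193.8] 0.83
expect [array([177.9251, 523.1371]), array([175.6057, 498.0622]), array([192.6151, 433.3416])]
[0.6815 0.1435 0.3577] [-7.0865 -2.1811 12.475 ] [-0.3318  1.3288 -0.0904]
```

View pics/s6.png

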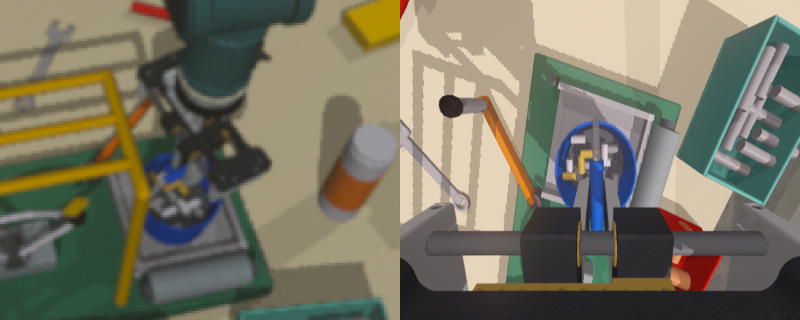

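```bash
python3 - <<'E'
from plan import *
import pickle
p=pickle.load(open("wp.pkl","rb"))
f=lambda xy,z:print(xy,np.round(np.array([(atz(p,xy,z)-[.681,.143,0])@EX,(atz(p,xy,z)-[.681,.143,0])@EY])*1000))
print("far wall");f((392,187),.065);f((400,150),.065)
print("left wall");f((328,119),.065);f((300,113),.065)
print("front edge of nest");f((240,150),.05)
print("rim left,right,top");f((249,205),.12);f((379,205),.12);f((313,150),.12)
t=snap("top");f2=atz(t,(278.2,170.1),.046);print(f2)
r=models.masks_of(p,"blue_pail")[:1]
cv2.imwrite("pics/c6.png",cv2.resize(p["color"][60:320,180:460,::-1],None,fx=2.1,fy=2.1,interpolation=3))
E
```

```text
far wall
(392, 187) [74. 32.]
(400, 150) [70. 69.]
left wall
(328, 119) [-6. 79.]
(300, 113) [-33.  78.]
front edge of nest
(240, 150) [-84.  28.]
rim left,right,top
(249, 205) [-53.  -4.]
(379, 205) [50. 23.]
(313, 150) [-13.  52.]
[0.6854 0.1447 0.046 ]
```

View pics/c6.png

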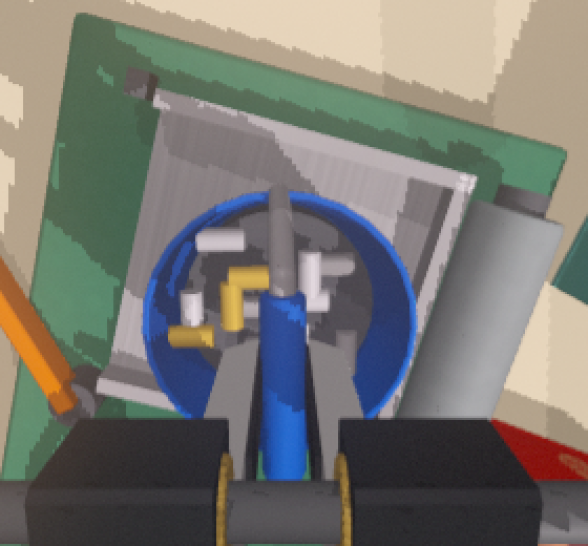

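```bash
python3 - <<'E'
from plan import *
import pickle
p=pickle.load(open("wp.pkl","rb"))
def f(n,c,z):
    xy=(180+c[0]/2.1,60+c[1]/2.1);w=atz(p,xy,z);print(n,w,np.round(np.array([(w-[.681,.143,0])@EX,(w-[.681,.143,0])@EY])*1000))
f("left near",(156,100),.065);f("left far",(455,190),.065);f("right near",(103,385),.065)
f("rim centre",(281,320),.123)
f("rim L",(146,312),.123);f("rim R",(415,325),.123);f("rim T",(275,191),.123)
f("pail floor? handle grip near",(283,292),.178)
E
```

```text
left near [0.5976 0.2048 0.065 ] [-75.  72.]
left far [0.7387 0.2183 0.065 ] [67. 67.]
right near [0.6164 0.0652 0.065 ] [-74. -69.]
rim centre [0.6801 0.147  0.123 ] [-0.  4.]
rim L [0.6308 0.131  0.123 ] [-51.  -6.]
rim R [0.7291 0.1642 0.123 ] [50. 15.]
rim T [0.6599 0.192  0.123 ] [-15.  51.]
pail floor? handle grip near [0.671  0.1711 0.178 ] [-6. 29.]
```

Call:
step_arm --commands '[[[0,0,2,0,0,0,0],[0,0,2,0,0,0,0],[0,0,0,0,0,0,0]]]'

```text
time: 19.68
tool_pos: [0.6812, 0.1435, 0.3577]
ee_rot: [3.134, 0.006, 1.949]
wrist_force: [-9.4, -1.4, 21.4]
width: 0.0131
finger_force: 30.0
```

```bash
python3 - <<'E'
from plan import *
o=robot.get_obs();F=np.array(o["wrist_force"])-[0,0,-4.5];t=np.array(o["wrist_torque"]);print(o["wrist_force"],t,o["joint_torque"])
F0=np.array([-7.0865,-2.1811,12.475+4.5]);t0=np.array([-0.3318,1.3288,-0.0904])
for F,t in((F0,t0),(F,t)):
    r0=np.cross(F,t)/(F@F)
    for z in(0,-.1,-.18,-.25,-.3):
        k=(z-r0[2])/F[2];r=r0+k*F;print(z,r+o["tool_pos"])
# silhouette check: fit pail pose in scene/wrist/top using blue outline
s=snap("scene");w=snap("wrist");tp=snap("top")
for p,n in((s,"s"),(w,"w"),(tp,"t")):
    m=models.masks_of(p,"blue_pail")[:1]
    if m:
        m=m[0]["mask"];ys,xs=np.nonzero(m);print(n,xs.min(),xs.max(),ys.min(),ys.max())
    for z0 in(.046,.0547):
        a=np.linspace(0,2*np.pi,60);Q=[proj(p,[.681+r*np.cos(x),.1435+r*np.sin(x),z0+h]) for r,h in((.046,0),(.055,.07)) for x in a];Q=np.array(Q)
        print("  model",z0,Q.min(0),Q.max(0),"foot",Q[:60].min(0),Q[:60].max(0))
E
```

```text
[-9.356  -1.4188 21.3833] [-0.4104  1.974  -0.0678] [ -0.054  -33.1109 -23.3619   0.3173  -3.4314  -0.0331]
0 [0.6037 0.1214 0.3577]
-0.1 [0.6454 0.1342 0.2577]
-0.18 [0.6788 0.1445 0.1777]
-0.25 [0.708  0.1535 0.1077]
-0.3 [0.7289 0.1599 0.0577]
0 [0.605  0.1273 0.3577]
-0.1 [0.6411 0.1327 0.2577]
-0.18 [0.67   0.1371 0.1777]
-0.25 [0.6953 0.141  0.1077]
-0.3 [0.7134 0.1437 0.0577]
  model 0.046 [359.9851 235.9291] [397.6718 276.7743] foot [360.8852 249.5697] [390.823  276.7743]
  model 0.0547 [360.2516 234.4687] [398.1868 275.5775] foot [361.1443 248.2584] [391.2698 275.5775]
w 247 377 146 288
  model 0.046 [246.7052 147.2413] [378.2347 272.8228] foot [269.7886 150.7729] [354.9844 233.5545]
  model 0.0547 [244.2398 148.1358] [380.7177 278.0408] foot [268.5737 151.5503] [356.2225 236.562 ]
t 262 294 155 172
  model 0.046 [260.2944 150.2116] [292.2936 183.6097] foot [265.8136 159.0935] [291.3099 183.6097]
  model 0.0547 [259.8972 149.3562] [292.0951 182.9812] foot [265.468  158.3295] [291.115  182.9812]
```

Call:
step_arm --commands '[[[0,0,-4,0,0,0,10],[0,0,-4,0,0,0,12],[0,0,0,0,0,0,22],[0,0,0,0,0,0,40],[0,0,0,0,0,0,60],[0,0,0,0,0,0,60],[0,0,-15,0,0,0,60],[0,0,-25,0,0,0,60],[0,0,-30,0,0,0,60],[0,0,-30,0,0,0,60],[0,0,0,0,0,0,60]]]'

```text
time: 21.35
tool_pos: [0.682, 0.144, 0.4593]
ee_rot: [3.136, 0.005, 1.95]
wrist_force: [0.5, 0.2, 0.4]
width: 0.0598
finger_force: 0.0
```

```bash
python3 - <<'E'
from plan import *
print(now()[:3,3],robot.get_obs()["joint_positions"])
s=snap("scene");w=snap("wrist");tp=snap("top")
for p,n in((s,"s"),(w,"w"),(tp,"t")):
    for q in("blue_pail","blue_pail_handle"): print(n,q,[(v["xy"],v["confidence"]) for v in models.tip_of(p,q)[:1]])
    m=models.masks_of(p,"blue_pail")[:1]
    if m:
        m=m[0]["mask"];ys,xs=np.nonzero(m);print(n,xs.min(),xs.max(),ys.min(),ys.max())
    for z0 in(.046,.0547):
        a=np.linspace(0,2*np.pi,60);Q=np.array([proj(p,[.681+r*np.cos(x),.1435+r*np.sin(x),z0+h]) for r,h in((.046,0),(.055,.07)) for x in a])
        print("  model",z0,Q.min(0),Q.max(0),"base",proj(p,[.681,.143,z0]),"handle",proj(p,[.681,.143,z0+.125]))
for q in("gate_peg","gate_hinge"): print(q,[(n,v["xy"],v["confidence"],atz(p,v["xy"],.127)) for p,n in((s,"s"),(w,"w"),(tp,"t")) for v in models.tip_of(p,q)[:1]])
cv2.imwrite("pics/w7.png",np.hstack([cv2.resize(w["color"][:,:,::-1],(400,320)),cv2.resize(s["color"][170:310,300:475,::-1],(400,320),interpolation=3)]))
E
```

```text
[0.682  0.144  0.4593] [ 0.1275  0.4281  0.8463 -0.0037  1.8606 -0.2523]
s blue_pail [([372.5, 263.7], 0.94)]
s blue_pail_handle [([381.4, 245.9], 0.81)]
s 363 396 238 276
  model 0.046 [359.9851 235.9291] [397.6718 276.7743] base [375.6798 262.8783] handle [381.1869 243.1587]
  model 0.0547 [360.2516 234.4687] [398.1868 275.5775] base [376.0315 261.6209] handle [381.6101 241.641 ]
w blue_pail [([314.3, 176.6], 0.77)]
w blue_pail_handle [([312.5, 203.3], 0.72)]
w 266 358 142 240
  model 0.046 [266.661  141.1938] [359.8472 232.236 ] base [313.2217 178.1582] handle [312.9778 201.2657]
  model 0.0547 [265.4227 141.6264] [361.0588 234.9246] base [313.2096 179.3006] handle [312.9526 203.6518]
t blue_pail [([279.1, 174.9], 0.4)]
t blue_pail_handle [([257.0, 274.9], 0.47)]
t 289 293 157 173
  model 0.046 [260.2944 150.2116] [292.2936 183.6097] base [278.6928 171.2555] handle [274.49   160.3783]
  model 0.0547 [259.8972 149.3562] [292.0951 182.9812] base [278.4234 170.5583] handle [274.1684 159.5461]
gate_peg [('s', [369.1, 202.1], 0.72, array([0.5087, 0.1423, 0.127 ])), ('w', [156.9, 133.0], 0.78, array([0.5002, 0.1406, 0.127 ])), ('t', [277.3, 173.0], 0.63, array([0.6504, 0.1395, 0.127 ]))]
gate_hinge [('s', [342.5, 233.6], 0.5, array([0.6151, 0.0443, 0.127 ])), ('w', [312.5, 201.6], 0.35, array([0.6849, 0.1312, 0.127 ])), ('t', [305.6, 183.8], 0.42, array([0.6078, 0.0452, 0.127 ]))]
```

View pics/w7.png

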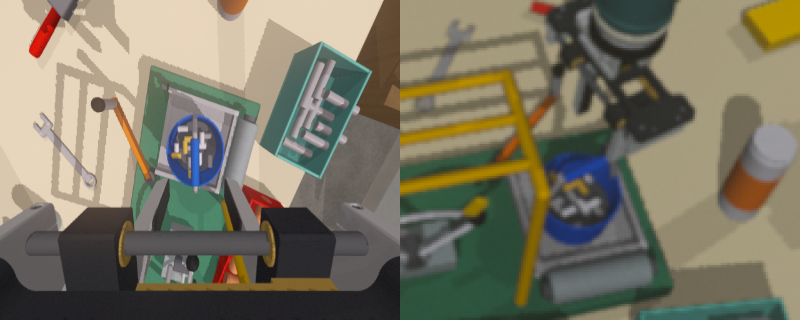

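```bash
python3 - <<'E'
from plan import *
H=np.array([.6074,.0481,.122]);M=now();Rm=M[:3,:3]
pk=lambda q:H+.14*(-np.sin(q)*EX+np.cos(q)*EY)
print(pk(.708),pk(0))
Rv=tool(0,-1.2)
a=rows(M,T(Rv,[*pk(.708)[:2],.45]),8);b=rows(a,grasp(Rv,pk(.708)),6)
qs=[.708,.6,.5,.4,.3,.2,.1,.0,-.035]
P=[pk(q) for q in qs]
for i in range(len(qs)-1): print(qs[i+1],np.round(Rv.T@(P[i+1]-P[i])*1000,1))
E
```

```text
[0.5037 0.1422 0.122 ] [0.5898 0.187  0.122 ]
 8 x [  8.  -20.9   0.6] [-0.     0.     0.001]
 6 x [ 0.  -0.  24.7] [ 0.  0. -0.]
0.6 [ 6.  13.9  0. ]
0.5 [ 4.2 13.3  0. ]
0.4 [ 2.9 13.7  0. ]
0.3 [ 1.5 13.9  0. ]
0.2 [ 0.1 14.   0. ]
0.1 [-1.3 13.9  0. ]
0.0 [-2.7 13.7  0. ]
-0.035 [-1.3  4.7  0. ]
```

Call:
step_arm --commands '[[[8,-20.9,0.6,0,0,0,60],[8,-20.9,0.6,0,0,0,60],[8,-20.9,0.6,0,0,0,60],[8,-20.9,0.6,0,0,0,60],[8,-20.9,0.6,0,0,0,60],[8,-20.9,0.6,0,0,0,60],[8,-20.9,0.6,0,0,0,60],[8,-20.9,0.6,0,0,0,60],[0,0,24.7,0,0,0,60],[0,0,24.7,0,0,0,60],[0,0,24.7,0,0,0,60],[0,0,0,0,0,0,60]]]'

```text
time: 23.75
tool_pos: [0.5026, 0.1412, 0.3736]
ee_rot: [-3.134, 0.002, 1.95]
wrist_force: [0.8, 0.9, -0.3]
width: 0.0603
finger_force: 0.0
```

```bash
python3 - <<'E'
from plan import *
w=snap("wrist");M=now();print(M[:3,3])
v=models.tip_of(w,"gate_peg")[:1];print(v, v and atz(w,v[0]["xy"],.127))
s=snap("scene");v=models.tip_of(s,"gate_peg")[:1];print(v, v and atz(s,v[0]["xy"],.127))
c=w["color"].astype(int)
E
```

```text
[0.503  0.1413 0.3754]
[{'xy': [315.1, 211.9], 'confidence': 0.58}] [0.5006 0.1417 0.127 ]
[{'xy': [369.4, 202.3], 'confidence': 0.52}] [0.5096 0.1431 0.127 ]
```

Peg lies between the fingers; go down and swing the gate.

Call:
step_arm --commands '[[[0,0,24.5,0,0,0,60],[0,0,24.5,0,0,0,60],[0,0,24.5,0,0,0,60],[0,0,0,0,0,0,34],[0,0,0,0,0,0,34],[3,7,0,0,0,0,34],[3,7,0,0,0,0,34],[4.2,13.3,0,0,0,0,34],[2.9,13.7,0,0,0,0,34],[1.5,13.9,0,0,0,0,34],[0.1,14,0,0,0,0,34],[-1.3,13.9,0,0,0,0,34],[-2.7,13.7,0,0,0,0,34],[-1.3,4.7,0,0,0,0,34],[0,2,0,0,0,0,34],[0,0,0,0,0,0,34],[0,0,0,0,0,0,34]]]'

```text
time: 26.08
tool_pos: [0.5953, 0.1879, 0.3021]
ee_rot: [-3.139, 0.003, 1.949]
wrist_force: [-0.3, -1.4, 0.1]
width: 0.0337
finger_force: 0.0
```

```bash
python3 - <<'E'
from plan import *
H=np.array([.6074,.0481,.127])
for n in("scene","wrist"):
    p=snap(n);v=models.tip_of(p,"gate_peg")[:1]
    if v: x=atz(p,v[0]["xy"],.127);d=x-H;print(n,v[0],x,np.arctan2(-d@EX,d@EY),proj(p,H+.14*EY))
M=now();print(M[:3,3])
E
```

```text
scene {'xy': [386.3, 222.3], 'confidence': 0.67} [0.5878 0.1822 0.127 ] 0.01914265422274897 [387.9812 222.7343]
wrist {'xy': [304.8, 243.1], 'confidence': 0.72} [0.5877 0.1888 0.127 ] 0.013223869723828278 [306.9816 246.8949]
[0.5953 0.1879 0.3021]
```

Call:
step_arm --commands '[[[0,3,0,0,0,0,34],[0,3,0,0,0,0,34],[0,0,0,0,0,0,34]]]'

```text
time: 26.65
tool_pos: [0.5989, 0.1892, 0.3017]
ee_rot: [-3.127, 0.003, 1.949]
wrist_force: [-12.0, -4.8, 6.3]
width: 0.0339
finger_force: 6.3
```

```bash
python3 - <<'E'
from plan import *
M=now();Rv=M[:3,:3].copy()
b=M.copy();b[:3,3]+= -.006*Rv[:,1];b[2,3]+=.12
c=rows(b,T(tool(0,-1.2),[.40,.12,.45]),7,"A")
d=rows(c,T(tool(.2,.126),[.38,-.08,.44]),10,"B")
e=rows(d,grasp(tool(.785),grip(-.75),.12),7,"C");print(e[:3,3])
for X,Y,n in((c,d,10),(d,e,7)):
    L=np.real(logm(np.linalg.inv(X)@Y))
    print([np.round((X@expm(L*k))[:3,3],2).tolist() for k in(.25,.5,.75)])
E
```

```text
A 7 x [  1.2 -29.2  -3.8] [-0.002  0.     0.001]
B 10 x [-10.4 -19.    1.5] [-0.013 -0.017 -0.132]
C 7 x [ -4.5 -16.7  12.2] [ 0.    -0.084  0.   ]
[ 0.4591 -0.188   0.3777]
[[0.37, 0.08, 0.45], [0.36, 0.02, 0.44], [0.36, -0.03, 0.44]]
[[0.4, -0.11, 0.42], [0.41, -0.13, 0.4], [0.44, -0.16, 0.39]]
```

Call:
step_arm --commands '[[[0,-6,0,0,0,0,50],[0,0,0,0,0,0,60],[0,0,-30,0,0,0,60],[0,0,-30,0,0,0,60],[0,0,-30,0,0,0,60],[0,0,-30,0,0,0,60],[1.2,-29.2,-3.8,-0.002,0,0.001,60],[1.2,-29.2,-3.8,-0.002,0,0.001,60],[1.2,-29.2,-3.8,-0.002,0,0.001,60],[1.2,-29.2,-3.8,-0.002,0,0.001,60],[1.2,-29.2,-3.8,-0.002,0,0.001,60],[1.2,-29.2,-3.8,-0.002,0,0.001,60],[1.2,-29.2,-3.8,-0.002,0,0.001,60]]]'

```text
time: 28.28
tool_pos: [0.4016, 0.121, 0.4482]
ee_rot: [3.129, 0.003, 1.943]
wrist_force: [0.0, -1.0, 0.3]
width: 0.0599
finger_force: 0.0
```

Call:
step_arm --commands '[[[-10.4,-19,1.5,-0.013,-0.017,-0.132,60],[-10.4,-19,1.5,-0.013,-0.017,-0.132,60],[-10.4,-19,1.5,-0.013,-0.017,-0.132,60],[-10.4,-19,1.5,-0.013,-0.017,-0.132,60],[-10.4,-19,1.5,-0.013,-0.017,-0.132,60],[-10.4,-19,1.5,-0.013,-0.017,-0.132,60],[-10.4,-19,1.5,-0.013,-0.017,-0.132,60],[-10.4,-19,1.5,-0.013,-0.017,-0.132,60],[-10.4,-19,1.5,-0.013,-0.017,-0.132,60],[-10.4,-19,1.5,-0.013,-0.017,-0.132,60],[-4.5,-16.7,12.2,0,-0.084,0,60],[-4.5,-16.7,12.2,0,-0.084,0,60],[-4.5,-16.7,12.2,0,-0.084,0,60],[-4.5,-16.7,12.2,0,-0.084,0,60],[-4.5,-16.7,12.2,0,-0.084,0,60],[-4.5,-16.7,12.2,0,-0.084,0,60],[-4.5,-16.7,12.2,0,-0.084,0,60],[0,0,0,0,0,0,60]]]'

```text
time: 30.52
tool_pos: [0.4621, -0.1878, 0.3752]
ee_rot: [-3.141, 0.796, -3.018]
wrist_force: [-0.5, -0.1, -0.5]
width: 0.0604
finger_force: 0.0
```

```bash
python3 c.py pics/w8.png lever_grip flag_tip gate_peg; python3 - <<'E'
from plan import *
import pickle
from scipy.optimize import least_squares
p=pickle.load(open("wp.pkl","rb"));M=now()
H=np.array([.6074,.0481,.127]);s=snap("scene")
for w in(p,s):
  for q,f in(("gate_peg",lambda q:H+.14*(-np.sin(q)*EX+np.cos(q)*EY)),("flag_tip",lambda q:PIV+.094*EX+.15*(np.sin(q)*EY+np.array([0,0,np.cos(q)]))),("lever_grip",grip)):
    v=models.tip_of(w,q)[:1]
    if v: r=least_squares(lambda x:proj(w,f(x[0]))-v[0]["xy"],[0.]);print(q,v[0]["confidence"],r.x,r.fun)
print("start",grasp(tool(.785),grip(-.75),.12)[:3,3]);rows(M,grasp(tool(.785),grip(-.75)+[0,0,-.004],0),5)
Rm=tool(.785);qs=[-.75,-.6,-.45,-.3,-.15,0,.15,.3,.43,.53]
for a,b in zip(qs,qs[1:]):print(b,np.round(Rm.T@(grip(b)-grip(a))*1000,1))
E
```

```text
[ 0.462  -0.1873  0.3758] [ 0.7091  0.0884 -0.6996] 30.575
lever_grip [315.5, 193.4] 0.94
flag_tip [440.5, 269.3] 0.68
expect [array([314.9046, 194.5735]), array([405.6073, 219.7785]), array([446.4189, 206.3495])]
flag_tip 0.68 [0.5403] [-1.6509 -2.4026]
lever_grip 0.94 [-0.7527] [-0.8062  1.0048]
gate_peg 0.81 [-0.0832] [-1.2592  0.352 ]
flag_tip 0.64 [0.5072] [-0.0692  1.263 ]
lever_grip 0.73 [-0.7919] [0.9781 1.2979]
start [ 0.4591 -0.188   0.3777]
 5 x [ 1.1 -0.2 24. ] [-0.     0.003  0.   ]
-0.6 [-7.3 12.9 -7.3]
-0.45 [-5.8 14.3 -5.8]
-0.3 [-4.3 15.3 -4.3]
-0.15 [-2.6 16.1 -2.6]
0 [-0.9 16.4 -0.9]
0.15 [ 0.9 16.4  0.9]
0.3 [ 2.6 16.1  2.6]
0.43 [ 3.6 13.3  3.6]
0.53 [3.6 9.8 3.6]
```

Call:
step_arm --commands '[[[1.1,0,24,0,0.003,0,60],[1.1,0,24,0,0.003,0,60],[1.1,0,24,0,0.003,0,60],[1.1,0,24,0,0.003,0,60],[1.1,0,24,0,0.003,0,60],[0,0,0,0,0,0,27],[0,0,0,0,0,0,27],[0,0,0,0,0,0,27],[-7.3,12.9,-7.3,0,0,0,27],[-5.8,14.3,-5.8,0,0,0,27],[-4.3,15.3,-4.3,0,0,0,27],[-2.6,16.1,-2.6,0,0,0,27],[-0.9,16.4,-0.9,0,0,0,27],[0.9,16.4,0.9,0,0,0,27],[2.6,16.1,2.6,0,0,0,27],[3.6,13.3,3.6,0,0,0,27],[3.6,9.8,3.6,0,0,0,27],[0.5,2,0.5,0,0,0,27],[0,0,0,0,0,0,27],[0,0,0,0,0,0,27]]]'

```text
time: 33.58
tool_pos: [0.5265, -0.0454, 0.3011]
ee_rot: [-3.14, 0.782, -3.015]
wrist_force: [0.2, 0.8, 0.5]
width: 0.0269
finger_force: 0.0
```

```bash
cat > m.py <<'E'
from plan import *
from scipy.optimize import least_squares
M=now();g=M[:3,3]+.18*M[:3,2];d=g-PIV;print("tool q",np.arctan2(d@EY,d[2]),np.hypot(d@EY,d[2]))
H=np.array([.6074,.0481,.127])
for n in("wrist","scene","top"):
  w=snap(n)
  for q,f in(("gate_peg",lambda q:H+.14*(-np.sin(q)*EX+np.cos(q)*EY)),("flag_tip",lambda q:PIV+.094*EX+.15*(np.sin(q)*EY+np.array([0,0,np.cos(q)]))),("lever_grip",grip)):
    v=models.tip_of(w,q)[:1]
    if v: r=least_squares(lambda x:proj(w,f(x[0]))-v[0]["xy"],[0.]);print(n,q,v[0]["xy"],v[0]["confidence"],r.x,r.fun)
  v=models.tip_of(w,"blue_pail")[:1]
  if v: print("pail",v[0]["confidence"],atz(w,v[0]["xy"],.046))
E
python3 m.py
```

```text
tool q 0.5791277834992234 0.10564929832305726
wrist flag_tip [336.2, 333.4] 0.74 [0.5268] [-0.7996 -1.2119]
wrist lever_grip [310.9, 254.2] 0.98 [0.5325] [0.2031 0.3582]
scene gate_peg [389.7, 225.0] 0.51 [-0.0654] [-0.8604  0.2587]
scene flag_tip [332.3, 261.9] 0.38 [0.508] [ 0.0682 -1.235 ]
scene lever_grip [319.0, 240.4] 0.72 [0.5666] [ 0.3138 -2.3898]
pail 0.61 [0.6743 0.1358 0.046 ]
top gate_peg [261.6, 187.9] 0.5 [-0.0809] [ 1.7029 -0.1121]
top flag_tip [314.8, 135.9] 0.4 [0.5747] [0.1159 0.2762]
top lever_grip [328.8, 164.7] 0.71 [0.4967] [0.0243 0.0725]
pail 0.73 [0.6694 0.1458 0.046 ]
```

Call:
step_arm --commands '[[[0,-1,0,0,0,0,45],[0,0,0,0,0,0,60],[0,0,0,0,0,0,60],[0,0,-20,0,0,0,60],[0,0,-30,0,0,0,60],[0,0,-30,0,0,0,60],[0,0,-30,0,0,0,60],[0,0,-20,0,0,0,60],[0,0,0,0,0,0,60],[0,0,0,0,0,0,60]]]'

```text
time: 35.58
tool_pos: [0.4357, -0.0577, 0.393]
ee_rot: [-3.139, 0.782, -3.015]
wrist_force: [0.6, -0.3, 0.3]
width: 0.0599
finger_force: 0.0
```

```bash
python3 m.py
```

```text
tool q 0.3060878460661597 0.1891216349699109
wrist gate_peg [528.8, 140.5] 0.78 [0.004] [-1.1344 -1.0755]
wrist flag_tip [327.6, 259.6] 0.96 [0.5201] [0.5294 0.9334]
wrist lever_grip [313.8, 201.1] 0.77 [0.5321] [-0.4584 -0.9008]
pail 0.72 [0.6249 0.3258 0.046 ]
scene gate_peg [387.8, 226.1] 0.56 [-0.0783] [ 1.1869 -0.3387]
scene flag_tip [329.9, 258.4] 0.56 [0.457] [-0.0541  2.1645]
scene lever_grip [320.0, 200.4] 0.62 [0.4948] [-3.0733 37.3565]
pail 0.63 [0.6822 0.1295 0.046 ]
top gate_peg [261.9, 189.2] 0.64 [-0.0494] [ 1.5067 -0.1487]
top flag_tip [317.2, 134.8] 0.55 [0.5116] [0.1526 0.3955]
top lever_grip [329.0, 166.9] 0.46 [0.5136] [-0.6712 -1.9595]
pail 0.81 [0.6817 0.1451 0.046 ]
```

Lever and flag agree at about 0.53 rad, the gate is shut and the pail is in the nest, so I'm handing in.

```bash
python3 -c "
from bench import robot
print(robot.close_job())"
```

```text
the job is handed in; nothing more can be done
None
```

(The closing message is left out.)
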